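# Find the gummed-up portion stop and slide it off the slicing board

## Robot

A 7-joint arm with a two-finger parallel gripper is mounted at the origin on a cart in front of the work surface, level with it; the furniture and walls round the work are solid. World frame = base frame: x ahead of the robot, y to its left, z up, the work surface at z = 0. Lengths are in mm, angles in rad, forces in N, time in s.
With the tool pointing down it reaches from about 400 to 875 mm from the base axis. Payload 4.4 kg.
Tool frame: the origin (TCP) lies midway between the tips of the shut fingers; the grasp point (between the pads) lies 19 mm behind it (ctrl.grip_point_offset is the distance from the TCP to the grasp point, in mm); z points along the fingers, y is the line along which they close (so a half turn about z gives the same grasp; the last joint's range is limited). The gripper opens to 85 mm and grips with 20 to 120 N. Pads are 22 mm wide; open, the fingers measure 114 mm over their backs; the gripper's body (76 mm by 85 mm) begins 54 mm behind the grasp point. The pads swing forward as they close: fully open they stand 13 mm farther back than shut.
Start: joints at [1.254, 0.628, 0.038, 1.517, -0.027, 0.996, -0.02], TCP at [161.345, -629.671, 192.113] pointing down, gripper open.
Joint ranges: [-3.06, 3.06], [-0.37, 2.12], [-1.25, 1.32], [0.18, 2.47], [-1.1, 4.24], [0.23, 1.98], [-2.94, 2.94]. Speed limits (rad/s): [2.57, 2.57, 3.14, 3.14, 3.14, 3.14, 3.14].

## Interface

Orientations are given as [roll, pitch, yaw] about the fixed x, y, z axes, in that order (R = Rz(yaw) Ry(pitch) Rx(roll)).
In Python, from cell import ctrl gives the robot as it stands.
- The arm moves only by the shell command python3 nudge.py, which reads ROWS from standard input. ROWS is a JSON list that holds a single list of rows (three levels of brackets), with 1 to 12 rows, each of 7 numbers: dx, dy, dz in mm, then a rotation vector rx, ry, rz in rad, then the finger opening in mm; each row shifts and turns the commanded pose from where the row before left it, along the tool's axes as they then stand; what a row does not reach is not made up. A row lasts 1/10 s, in which the tool goes at most 50 mm and 0.15 rad, less where a joint would pass 70% of its speed; a pose out of reach is approached as far as the arm can. The fingers move at their own pace and stop on an object; the grip force is fixed at half the most. Time passes only in rows, so rows that do not move let the fingers close. It prints the time, the measured TCP pose, the force, the opening and the grip force at its end. Input that does not fit is refused with a message, and nothing moves.
- ctrl.read_state(): the state, without advancing time (a new reading comes with each control period).
- ctrl.get_image(name): name is "side" or "top"; returns the picture (400x640x3 uint8, blue, green, red); there is no depth.
- ctrl.calibration(name): a dict with "fx", "fy", "cx", "cy" (pixels), "k1" (the pictures are not rectified: a ray, as slopes to the right and down, at radius r is drawn at 1 + k1 r^2 times it, then the intrinsics apply), "rvec" (rotation vector, rad) and "tvec" (3), from world to camera coordinates, as OpenCV has them. Camera axes: x right, y down, z forward; pixel columns grow to the right and rows downward; lengths in mm; the calibration is good to about 2 mm. A picture is of the moment at which its call begins. calibration takes no time and is no camera call.
- ctrl.finish_job(): hands the job in; it is judged then, once.
The state is a dict: "clock": time; "qpos": joint angles; "qd": joint speeds; "tau": joint torques, N m; "eef_pos": TCP position; "tool_rot": TCP orientation; "force": force on the tool from outside, world axes, zero at the start; "torque": the same for the moment, N m; "width": finger opening in mm; "gripper_force": force on a finger pad.
Only numpy, scipy, OpenCV 4.12 (cv2) and the standard library are available. Lean on these libraries where they do the work, as an engineer would, in place of code of your own. Each camera call takes 0.05 s, during which the arm holds its last target. There are 200 camera calls.

## Task

One of the two blue portion stops on the slicing board is gummed up: when its red knob is pulled, the index pin stays up instead of springing back. Find out which one it is, pull its knob to free the pin, slide that stop out of the end of the T-track nearest to it and lift it off there, then set it down by hand, upright and wholly inside the steel tray for soaking. Leave the good stop locked where it is, do not wrench the stops against the track, and do not disturb the other things.

Things in the scene. Friction and masses are not known exactly. Their poses are not given: they have to be found in the camera images.
- board: Fixed slicing board: white (top 15 mm up, x -184 to -34 mm) with an aluminium T-track along its far edge. Origin: under the middle of the track, at worktop height. x: across the track, away from the board; y: along the track, to the left; z up. Track from y -190 to +190 mm, 40 mm wide, BOTH ends open with nothing beyond; slot between its lips 16 mm wide. Each stop can leave only by its own end.
- left_mouth (a point): Middle of the track's left (+y) end, at the top of the lips, 28.5 mm above the worktop. The lips are 6 mm thick; the chamber below them is 34 mm wide. Index strip: a row of upright teeth with rounded tops along the track's near side, board x -34 to -22 mm, y -165 to +165 mm, 3 mm thick, 10 mm apart, tops 25.5 mm above the worktop.
- right_mouth (a point): Middle of the track's right (-y) end, likewise.
- stop_1: One of two blue portion stops that look alike, about 0.25 kg, captive in the track, axes as the board's. Origin: underside of its black T-runner (31 x 60 x 5 mm), 16 mm above the worktop. The runner has 1.5 mm play up to the lips and is free of them only with the origin 30 mm or more beyond an end of the track. Above the lips a blue saddle, x -42 to 20, y +-30, z 12.5 to 22.5 mm.
- stop_2: One of two blue portion stops that look alike, about 0.25 kg, captive in the track, axes as the board's. Origin: underside of its black T-runner (31 x 60 x 5 mm), 16 mm above the worktop. The runner has 1.5 mm play up to the lips and is free of them only with the origin 30 mm or more beyond an end of the track. Above the lips a blue saddle, x -42 to 20, y +-30, z 12.5 to 22.5 mm.
- blade_tip_1 (a point): Lower edge of the end of stop 1's fence blade, at (-116, 0, 0) mm in the stop's frame. The blade reaches from the saddle over the board to x = -122 mm, 10 mm thick, z 0.5 to 24 mm, with an end plate 36 mm wide. On a flat floor a stop stands by itself on runner and blade.
- blade_tip_2 (a point): The same on stop 2.
- knob_1 (a point): Middle of the grip of stop 1's round red knob: (-28, 0, 53) mm in the stop's frame with the plunger down. 26 mm across, straight flank 9 mm up and down from here, 5 mm free space below, nothing beside it: pinch from above at any yaw. Pulling it up first takes up the stop's 1.5 mm play, then the plunger rises 8.5 mm; at about 10 mm in all the pull rises steeply.
- knob_2 (a point): The same on stop 2.
- plunger_1 (a joint): How far stop 1's knob is up, relative to the stop, 0 (down) to 0.0085 m. A 6 mm steel pin under it stands 6.5 mm deep between two teeth and locks the stop; it is clear when the knob has been raised about 7 mm in all. A good plunger pulls back with a spring (4 N down, 9 N up) and snaps down when let go; the gummed-up one resists any motion with about 6 N, up or down, and stays where it is left.
- plunger_2 (a joint): The same for stop 2. Both start down. Exactly one of the two is gummed up.
- tray: Shallow stainless tray, fixed, 250 x 170 mm (x by y), inside 244 x 164 mm, walls 22 mm high, rim 266 x 186 mm over all, floor 3 mm thick. Origin: centre of its underside, on the worktop; x along its long side.
- thermometer: Probe thermometer, 162 mm long, lying along the board's near edge. Leave alone.
- label_roll: Yellow roll of labels, 72 mm across, 26 mm high, behind the track. Leave alone.
- marker: Red and white marker, 135 mm long, lying behind the track. Leave alone.
- portion_cup: Small clear portion tub, 76 x 90 x 38 mm, behind the track. Leave alone.
- beaker: Clear plastic beaker, 68 mm across, 62 mm high, beyond the tray. Leave alone.
- spice_jar: Spice jar with red cap, 45 mm across, 106 mm high, at the back left. Leave alone.
- squeeze: Squeeze bottle with white nozzle, 65 mm across, 221 mm high, at the back right. Leave alone.

How it is judged (in metres and radians):
On the way, in this order (a step that is already met when the one before it is completed fails the run):
1. the gummed-up stop (its knob staying up) is out beyond an end of the track and lifted off, the other still in place ((((y of stop_1 in the frame of board above 0.21 m or y of stop_1 in the frame of board below -0.21 m) and x of stop_1 in the frame of board between -0.08 and 0.08 m and height (world z) of stop_1 above 0.025 m and value of joint plunger_1 above 0.003 m and distance of stop_2 from where it was at the start of the episode below 0.007 m and value of joint plunger_2 below 0.002 m) or ((y of stop_2 in the frame of board above 0.21 m or y of stop_2 in the frame of board below -0.21 m) and x of stop_2 in the frame of board between -0.08 and 0.08 m and height (world z) of stop_2 above 0.025 m and value of joint plunger_2 above 0.003 m and distance of stop_1 from where it was at the start of the episode below 0.007 m and value of joint plunger_1 below 0.002 m))), for 0.15 s.
2. it is set down in the tray by hand: down on the tray's floor (to 6 mm) while the fingers still hold it (((x of stop_1 in the frame of tray between -0.122 and 0.122 m and y of stop_1 in the frame of tray between -0.082 and 0.082 m and z of each of stop_1, blade_tip_1 in the frame of tray below 0.009 m and x of blade_tip_1 in the frame of tray between -0.122 and 0.122 m and y of blade_tip_1 in the frame of tray between -0.082 and 0.082 m and contact force between the fingers and stop_1 above 0.3 N and distance of stop_2 from where it was at the start of the episode below 0.007 m and value of joint plunger_2 below 0.002 m) or (x of stop_2 in the frame of tray between -0.122 and 0.122 m and y of stop_2 in the frame of tray between -0.082 and 0.082 m and z of each of stop_2, blade_tip_2 in the frame of tray below 0.009 m and x of blade_tip_2 in the frame of tray between -0.122 and 0.122 m and y of blade_tip_2 in the frame of tray between -0.082 and 0.082 m and contact force between the fingers and stop_2 above 0.3 N and distance of stop_1 from where it was at the start of the episode below 0.007 m and value of joint plunger_1 below 0.002 m))), for 0.1 s.
At the end, for the whole second after the job is handed in: The gummed-up stop stands upright (to 7 degrees) on the floor of the tray, runner and blade tip both inside its walls, released and at rest; the good stop is locked where it was (to 7 mm), its knob down (((x of stop_1 in the frame of tray between -0.122 and 0.122 m and y of stop_1 in the frame of tray between -0.082 and 0.082 m and z of each of stop_1, blade_tip_1 in the frame of tray below 0.007 m and x of blade_tip_1 in the frame of tray between -0.122 and 0.122 m and y of blade_tip_1 in the frame of tray between -0.082 and 0.082 m and angle between stop_1's own z axis and vertical below 0.12 rad and linear speed of stop_1 below 0.02 m/s and distance of stop_2 from where it was at the start of the episode below 0.007 m and value of joint plunger_2 below 0.002 m) or (x of stop_2 in the frame of tray between -0.122 and 0.122 m and y of stop_2 in the frame of tray between -0.082 and 0.082 m and z of each of stop_2, blade_tip_2 in the frame of tray below 0.007 m and x of blade_tip_2 in the frame of tray between -0.122 and 0.122 m and y of blade_tip_2 in the frame of tray between -0.082 and 0.082 m and angle between stop_2's own z axis and vertical below 0.12 rad and linear speed of stop_2 below 0.02 m/s and distance of stop_1 from where it was at the start of the episode below 0.007 m and value of joint plunger_1 below 0.002 m))); the robot touches nothing.
It fails at once if a stop is wrenched against the board or its track (over 120 N) (contact force between any of stop_1, stop_2 and board above 120 N).
It fails at once if a bystander (thermometer, label roll, marker, portion tub, beaker, spice jar, squeeze bottle) is moved over 30 mm (distance of any of thermometer, label_roll, marker, portion_cup, beaker, spice_jar, squeeze from where it was at the start of the episode above 0.03 m).
It also fails if it takes over 64 s, if anything falls off the work surface, if the arm or the gripper's body presses on something with over 40 N, if the wrist force passes 120 N, or if a joint passes its speed limit or range.

## Working session

There is one attempt and no reset: what is moved stays moved. The work goes in short steps, Python scripts to look and compute and a shell command to move; the robot and the scene stay as the last step left them, time stands still between calls to the robot, and variables do not carry over. Pictures are saved under pics/ and viewed, at most 10 in all, crops included, and the job is handed in when it is done.

```bash
ls; mkdir -p pics
python3 - <<'E'
from cell import ctrl
import cv2
s=ctrl.read_state()
for k in s: print(k,s[k])
for n in("top","side"):
    cv2.imwrite(f"pics/{n}0.png",ctrl.get_image(n)); print(n,ctrl.calibration(n))
print(ctrl.grip_point_offset)
E
```

```text
cell.py
nudge.py
pics
clock 0.0
qpos [ 1.25415973  0.62935597  0.03843041  1.51837704 -0.02698829  0.99628671
 -0.01998867]
qd [-2.63088137e-06  8.33791549e-04 -7.33160107e-04  2.93601467e-04
  3.21201073e-05 -5.79739119e-04 -4.34995760e-04]
tau [-3.63672689e-04 -5.63413882e+01  1.22676082e+00 -1.93448049e+01
  1.12060021e-02  1.04772786e-02 -3.97123102e-06]
eef_pos [ 161.19499386 -628.97032146  191.17968193]
tool_rot [-3.13968354e+00  2.88920640e-05  2.50863462e-01]
force [-0.13852319  0.08091503 -0.37363286]
torque [-0.08580107 -0.01718855  0.02748072]
gripper_force 0.0
width 85.543319647803
top {'fx': 425.30572943408606, 'fy': 425.30572943408606, 'cx': 321.02898117938366, 'cy': 198.3389203612239, 'k1': -0.015798525390717348, 'rvec': array([ 2.20635374, -2.15716262,  0.09144257]), 'tvec': array([   8.50789239,  592.09053296, 1137.62770072])}
side {'fx': 377.58474369541966, 'fy': 377.58474369541966, 'cx': 322.4048367055799, 'cy': 196.65513414200674, 'k1': 0.0025582746343791193, 'rvec': array([ 0.74695719, -2.39651547,  1.38093751]), 'tvec': array([496.17784009, 223.78856983, 753.48551391])}
18.700000000000003
```

View pics/top0.png

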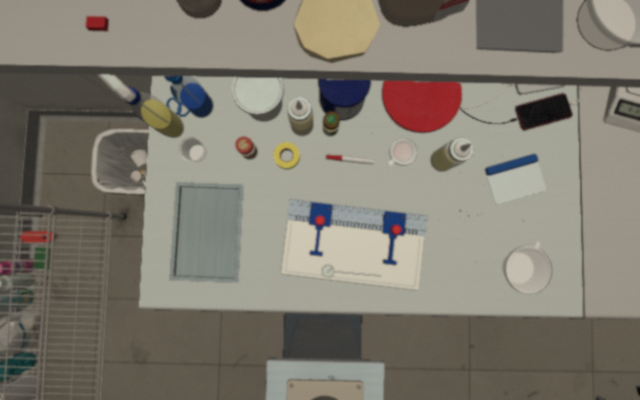

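View pics/side0.png

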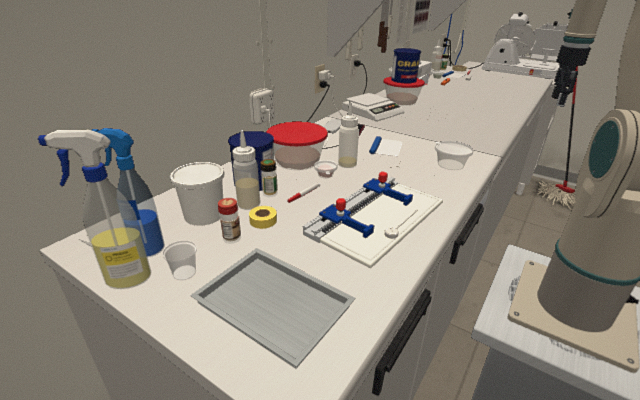

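The top picture shows the board at about (283-427, 200-290), with red knobs at (320,220) and (396,230), and the tray at (172-242, 183-281). The next step is enlarged crops for accurate pixels.

```bash
cat > h.py <<'E'
import numpy as np, cv2
from cell import ctrl
from scipy.spatial.transform import Rotation as Ro
def cam(n):
    c=ctrl.calibration(n); K=np.array([[c['fx'],0,c['cx']],[0,c['fy'],c['cy']],[0,0,1]])
    return K,np.array([c['k1'],0,0,0,0]),np.array(c['rvec']),np.array(c['tvec'])
def ray(n,uv):
    K,d,r,t=cam(n); p=cv2.undistortPoints(np.array([[uv]],float),K,d)[0,0]
    R=cv2.Rodrigues(r)[0]; return -R.T@t, R.T@np.array([*p,1])
def at_z(n,uv,z):
    o,v=ray(n,uv); return o+v*(z-o[2])/v[2]
def tri(uvs):
    A=np.zeros((3,3));b=np.zeros(3)
    for n,uv in uvs.items():
        o,v=ray(n,uv); v/=np.linalg.norm(v); P=np.eye(3)-np.outer(v,v); A+=P; b+=P@o
    return np.linalg.solve(A,b)
def proj(n,P):
    K,d,r,t=cam(n); return cv2.projectPoints(np.atleast_2d(np.array(P,float)),r,t,K,d)[0][:,0]
def crop(img,x0,y0,x1,y1,f,name):
    cv2.imwrite(name,cv2.resize(img[y0:y1,x0:x1],None,fx=f,fy=f,interpolation=cv2.INTER_CUBIC))
E
python3 - <<'E'
from h import *
t=cv2.imread("pics/top0.png"); s=cv2.imread("pics/side0.png")
crop(t,276,190,436,300,5,"pics/c1.png")
crop(s,190,165,450,360,3,"pics/c2.png")
crop(t,160,170,260,290,5,"pics/c3.png")
for n,i in(("top",t),("side",s)):
    h=cv2.cvtColor(i,cv2.COLOR_BGR2HSV); m=((h[...,0]<8)|(h[...,0]>172))&(h[...,1]>170)&(h[...,2]>90)
    k,_,st,c=cv2.connectedComponentsWithStats(m.astype(np.uint8))
    for j in range(1,k):
        if 15<st[j,4]<400: print(n,st[j],c[j])
E
```

```text
top [ 87  18  18  10 172] [95.69767442 22.5       ]
top [328 156  13   3  24] [333.79166667 157.08333333]
top [316 216   8   9  57] [319.56140351 220.1754386 ]
top [392 225   9   9  60] [395.71666667 229.26666667]
top [ 22 236  24   5  91] [ 32.56043956 238.42857143]
side [384  77  40  10 197] [403.49746193  82.97461929]
side [573  85   3  18  22] [573.72727273  93.68181818]
side [379 172   8  10  65] [382.27692308 176.63076923]
side [556 185  18   7  52] [564.63461538 187.98076923]
side [288 194  13   7  33] [294.42424242 197.06060606]
side [336 199  10  11  87] [340.35632184 204.        ]
side [218 201  18  13 124] [226.24193548 208.86290323]
```

View pics/c1.png

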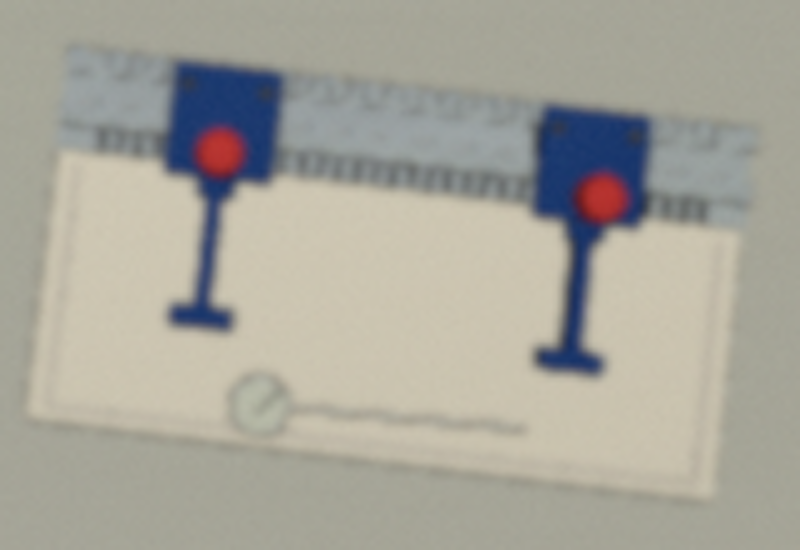

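View pics/c2.png

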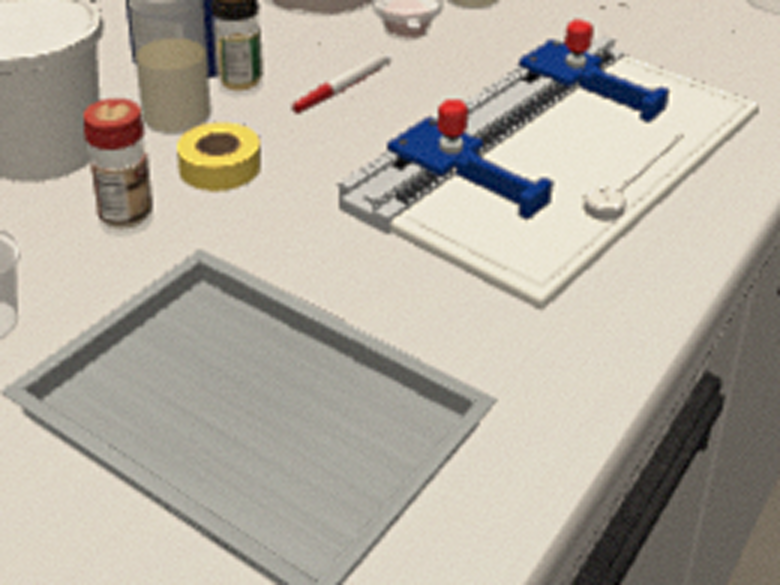

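View pics/c3.png

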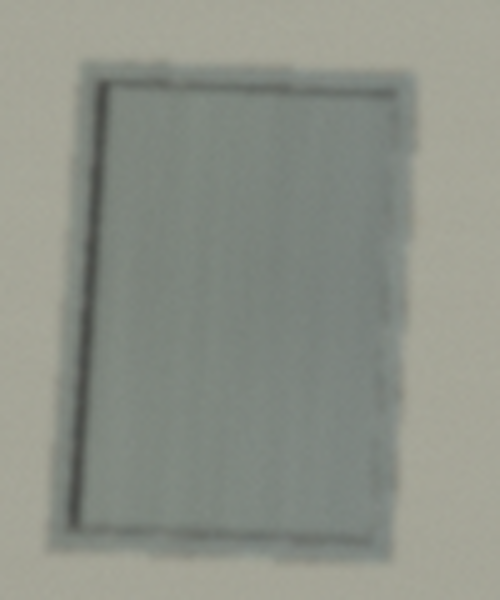

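Run:
```python
from h import *
c1=lambda x,y:(276+x/5-.4,190+y/5-.4); c3=lambda x,y:(160+x/5-.4,170+y/5-.4)
k=[tri({"top":a,"side":b}) for a,b in(((319.56,220.2),(340.36,204.)),((395.7,229.3),(382.3,176.6)))]
for p in k: print("knob tri",p,proj("top",p),proj("side",p))
zk=69; kk=[at_z("top",a,zk) for a in((319.56,220.2),(395.7,229.3))]; print("at z75top",[at_z("top",a,74) for a in((319.56,220.2),(395.7,229.3))])
print("side z69",[at_z("side",a,69) for a in ((340.36,204.),(382.3,176.6))])
pts=np.array([at_z("top",c1(*p),z)[:2] for p,z in(((68,45),28.5),((760,125),28.5),((28,418),15),((712,497),15))])
L=np.array([[20,190],[20,-190],[-184,190],[-184,-190]],float)
def fit(L,P):
    lc,pc=L.mean(0),P.mean(0); a=L-lc;b=P-pc
    yaw=np.arctan2((a[:,0]*b[:,1]-a[:,1]*b[:,0]).sum(),(a*b).sum())
    R=np.array([[np.cos(yaw),-np.sin(yaw)],[np.sin(yaw),np.cos(yaw)]])
    t=pc-R@lc; return yaw,t,P-(L@R.T+t),R
yaw,t,res,R=fit(L,pts); print("board",yaw,t,"\n",res)
for p in k: print("knob in board",R.T@(p[:2]-t))
tp=np.array([at_z("top",c3(*p),22)[:2] for p in((85,62),(413,75),(390,558),(50,550))])
print(tp); L2=np.array([[133,93],[133,-93],[-133,-93],[-133,93]],float)
y2,t2,r2,_=fit(L2,tp); print("tray",y2,t2,"\n",r2)
print("blade tips in board z~28", [R.T@(at_z("top",c1(*p),40)[:2]-t) for p in((201,317),(569,361))])
print("label roll/jar/beaker/marker",[at_z("top",p,z)[:2].round() for p,z in(((287,155),26),((246,147),106),((195,150),62),((327,157),10))])
```

```text
knob tri [530.11347374  24.15721342  67.46298877] [[319.69200264 220.44848266]] [[340.06932663 203.97671437]]
knob tri [ 510.97610173 -175.36302428   67.4743205 ] [[395.78243425 229.4750647 ]] [[382.12385925 176.5953162 ]]
at z75top [array([530.56506528,  24.5179054 ,  74.        ]), array([ 511.351527  , -173.97291413,   74.        ])]
side z69 [array([528.19148887,  25.9975422 ,  69.        ]), array([ 509.35142781, -172.86770906,   69.        ])]
board -0.09330691811505701 [551.74564363 -78.01373968] 
 [[-0.66924462 -0.92575509]
 [-0.32341712  0.44097766]
 [-0.0056859  -2.97271199]
 [ 0.99834763  3.45748942]]
knob in board [-31.05750113  99.7110127 ]
knob in board [ -31.52200988 -100.7243846 ]
[[627.87056506 419.17858535]
 [624.76505412 238.76050747]
 [362.9087321  241.52535769]
 [362.84272507 425.15834715]]
tray -0.01390918351614412 [494.59676909 331.15569942] 
 [[-1.00685115 -3.11825631]
 [-1.52533737  2.44567382]
 [ 2.59261013  1.51080052]
 [-0.06042161 -0.83821803]]
blade tips in board z~28 [array([-117.59312667,  100.04910049]), array([-118.19345836,  -97.44891446])]
label roll/jar/beaker/marker [array([709., 118.]), array([713., 217.]), array([710., 361.]), array([709.,   8.])]
```

Knob 1 is near (531, 24.5), knob 2 near (512, -174.5), grip height z≈69, and the board yaw is about -0.095. The tray centre is (495, 331) and its yaw is -0.014. I'll test stop 2 first because it's on the way: turn the tool, then move over it.

```bash
cat >> h.py <<'E'
def to(x,y,z):
    s=ctrl.read_state(); R=Ro.from_euler('xyz',s['tool_rot']).as_matrix()
    print("t",s['clock'],"pos",np.round(s['eef_pos'],1),"rot",np.round(s['tool_rot'],3),"F",np.round(s['force'],1),"M",np.round(s['torque'],2),"w",round(s['width'],1),"delta tool",np.round(R.T@(np.array([x,y,z])-s['eef_pos']),1))
E
echo '[[[0,0,0,0,0,0.115,85],[0,0,0,0,0,0.115,85],[0,0,0,0,0,0.116,85],[0,0,0,0,0,0,85]]]' | python3 nudge.py; python3 -c "
from h import *
to(512,-174.5,140)"
```

```text
clock: 0.5
eef_pos: [161.3, -629.3, 191.6]
tool_rot: [-3.141, 0.001, -0.095]
force: [0.6, 0.6, -0.3]
width: 84.8
gripper_force: 0.0
t 0.5 pos [ 161.3 -629.3  191.6] rot [-3.141e+00  1.000e-03 -9.500e-02] F [ 0.6  0.6 -0.3] M [ 0.07  0.04 -0.02] w 84.8 delta tool [ 305.8 -486.1   51.8]
```

```bash
echo '[[[24,-38,3,0,0,0,85],[24,-38,3,0,0,0,85],[24,-38,3,0,0,0,85],[24,-38,3,0,0,0,85],[24,-38,3,0,0,0,85],[24,-38,3,0,0,0,85],[24,-38,3,0,0,0,85],[24,-38,3,0,0,0,85],[24,-38,3,0,0,0,85],[24,-38,3,0,0,0,85],[24,-38,3,0,0,0,85],[0,0,0,0,0,0,85]]]' | python3 nudge.py; python3 -c "
from h import *
to(512,-174.5,100)"
```

```text
clock: 1.7
eef_pos: [468.5, -231.3, 158.5]
tool_rot: [-3.137, -0.002, -0.081]
force: [-0.5, -0.2, 0.6]
width: 84.7
gripper_force: 0.0
t 1.7 pos [ 468.5 -231.3  158.5] rot [-3.137e+00 -2.000e-03 -8.100e-02] F [-0.5 -0.2  0.6] M [-0.04  0.06  0.05] w 84.7 delta tool [ 38.7 -59.8  58.8]
```

```bash
echo '[[[19,-30,20,0,0,0.007,85],[19,-30,20,0,0,0.007,85],[0,0,10,0,0,0,85],[0,0,0,0,0,0,85],[0,0,0,0,0,0,85]]]' | python3 nudge.py; python3 -c "
from h import *
to(512,-174.5,51)
cv2.imwrite('pics/s1.png',ctrl.get_image('side')); crop(cv2.imread('pics/s1.png'),320,110,450,220,6,'pics/s1c.png')"
```

```text
clock: 2.2
eef_pos: [506.8, -184.1, 109.2]
tool_rot: [3.141, 0.001, -0.11]
force: [-0.1, -0.1, -0.3]
width: 85.2
gripper_force: 0.0
t 2.2 pos [ 506.8 -184.1  109.2] rot [ 3.141e+00  1.000e-03 -1.100e-01] F [-0.1 -0.1 -0.3] M [-0.05  0.   -0.03] w 85.2 delta tool [  4.2 -10.1  58.2]
```

View pics/s1c.png

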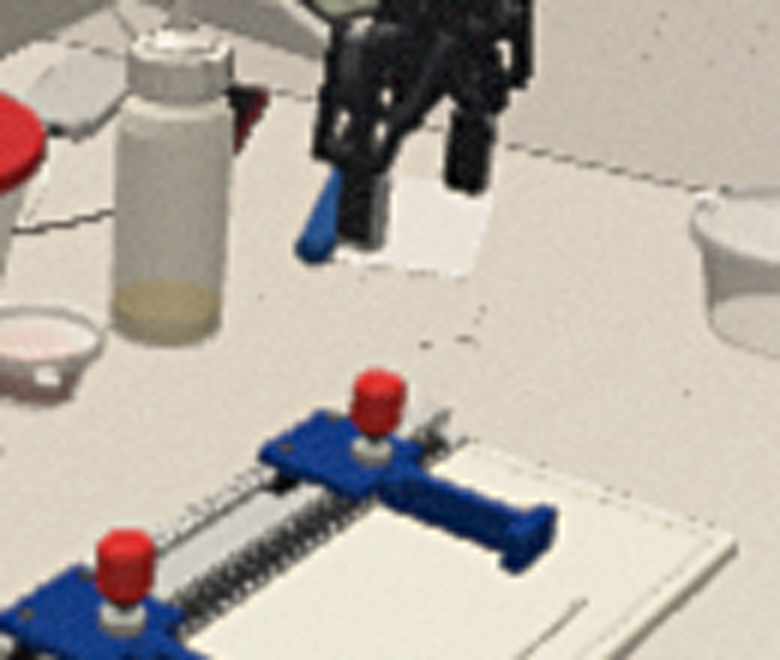

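The fingers straddle above knob 2, which is at crop pixel (378,402). I'm correcting the position and lowering onto it.

```bash
echo '[[[4,-10,10,0,0,-0.015,85],[0,0,0,0,0,0,85],[0,0,0,0,0,0,85]]]' | python3 nudge.py; python3 -c "
from h import *
print(proj('side',[506.8,-184.1,122]))
to(512,-174.5,51)"
```

```text
clock: 2.55
eef_pos: [512.6, -172.9, 99.0]
tool_rot: [-3.141, 0.0, -0.094]
force: [-0.0, -0.1, 0.7]
width: 84.9
gripper_force: 0.0
[[386.74270263 158.65148689]]
t 2.55 pos [ 512.6 -172.9   99. ] rot [-3.141  0.    -0.094] F [-0.  -0.1  0.7] M [-0.05  0.03 -0.01] w 84.9 delta tool [-0.4  1.6 48. ]
```

Run:
```python
from h import *
a=ctrl.get_image('side');b=ctrl.get_image('top')
p=ctrl.read_state()['eef_pos']; print(p)
print(proj('side',[p,p+[0,0,13],p+[0,0,32]]),proj('top',[p,p+[0,0,13]]))
crop(a,330,120,430,200,4,'pics/a.png');crop(b,340,170,440,250,4,'pics/b.png')
cv2.imwrite('pics/ab.png',np.hstack([cv2.imread('pics/a.png'),cv2.imread('pics/b.png')]))
```

```text
[ 512.65785599 -173.43920753   99.27276453]
[[382.38686418 166.72402075]
 [382.84138413 162.56451825]
 [383.51595805 156.39181038]] [[397.27595235 228.70250223]
 [398.22236107 228.65476836]]
```

View pics/ab.png

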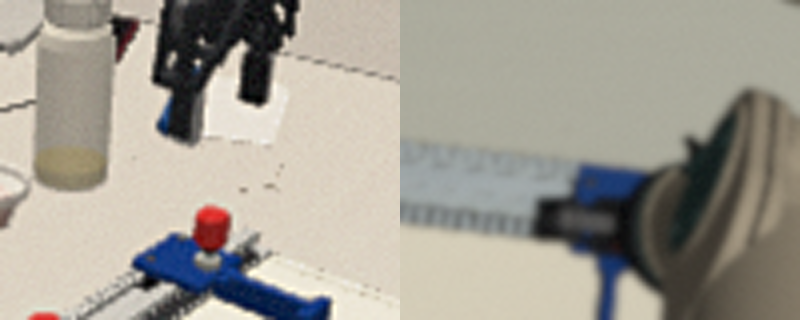

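Both views agree in x and y, but the finger tips look higher in the side view than I predicted. I'll descend partway and look again.

```bash
echo '[[[-0.5,1,20,0,0,0,85],[0,0,20,0,0,0,85],[0,0,0,0,0,0,85],[0,0,0,0,0,0,85]]]' | python3 nudge.py
python3 - <<'E'
from h import *
a=ctrl.get_image('side')
to(512,-174.5,51)
p=ctrl.read_state()['eef_pos']
q=proj('side',[p+[0,0,13],p+[5,50,13],p+[-5,-50,13]]); print(q)
crop(a,330,130,430,205,6,'pics/a2.png')
E
```

```text
clock: 3.05
eef_pos: [512.0, -174.4, 59.3]
tool_rot: [3.142, 0.0, -0.095]
force: [0.3, -0.7, 0.9]
width: 84.8
gripper_force: 0.0
t 3.1 pos [ 512.6 -174.5   59.8] rot [ 3.141e+00 -1.000e-03 -9.400e-02] F [ 0.8 -0.1  0.3] M [-0.07 -0.01 -0.01] w 85.0 delta tool [-0.6  0.1  8.8]
[[381.66956621 174.90422255]
 [372.03407241 181.05040927]
 [390.72696204 169.12685539]]
```

View pics/a2.png

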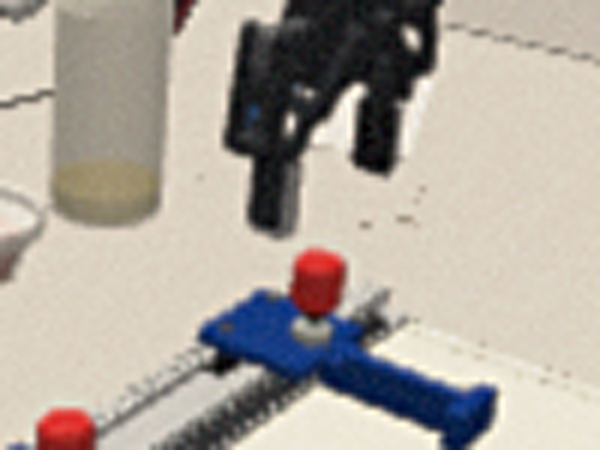

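The tips still appear about 11 px high, and the offset is constant. A grip test will settle it: go to grip height and close slowly, then read the width and force.

```bash
echo '[[[-0.5,0,9,0,0,0,85],[0,0,0,0,0,0,32],[0,0,0,0,0,0,32],[0,0,0,0,0,0,32],[0,0,0,0,0,0,32]]]' | python3 nudge.py
python3 - <<'E'
from h import *
a=ctrl.get_image('side')
to(512,-174.5,51)
crop(a,330,130,430,205,6,'pics/a3.png')
E
```

```text
clock: 3.6
eef_pos: [511.8, -174.1, 50.3]
tool_rot: [3.142, -0.0, -0.094]
force: [0.2, -0.4, 0.4]
width: 31.8
gripper_force: 0.0
t 3.65 pos [ 511.7 -174.1   50.3] rot [ 3.142 -0.    -0.094] F [-0.6 -0.8 -0.6] M [0.02 0.05 0.01] w 32.4 delta tool [ 0.3  0.4 -0.7]
```

View pics/a3.png

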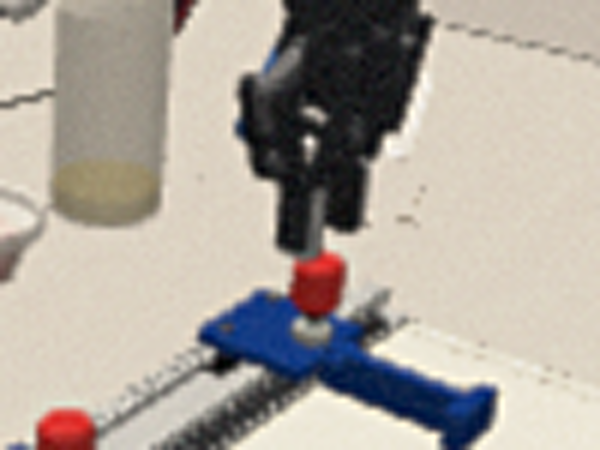

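The pad bottoms sit above and behind the knob top at (320,255), not around it. I'll close further: if the width goes below 26, the fingers are above the knob.

```bash
echo '[[[0,0,0,0,0,0,14],[0,0,0,0,0,0,14],[0,0,0,0,0,0,14]]]' | python3 nudge.py; python3 -c "
from h import *
to(512,-174.5,51)"
```

```text
clock: 3.95
eef_pos: [511.6, -174.1, 50.2]
tool_rot: [3.142, -0.0, -0.094]
force: [0.0, 0.1, 1.1]
width: 14.2
gripper_force: 0.0
t 3.95 pos [ 511.6 -174.1   50.2] rot [ 3.142 -0.    -0.094] F [0.  0.1 1.1] M [-0.02  0.03  0.01] w 14.2 delta tool [ 0.4  0.3 -0.8]
```

It isn't on the knob. I'll solve for the tool's bias from the tip pixels already measured.

Run:
```python
from h import *
from scipy.optimize import least_squares
obs=[((512.66,-173.4,99.3),13,(384.95,150.)),((512.6,-174.5,59.8),13,(384.2,163.5)),((511.7,-174.1,50.3),4,(383.3,170.))]
for p,k,o in obs: print(proj('side',np.array(p)+[0,0,k])[0],o)
for dx in(-10,0,10):
    r=least_squares(lambda v:np.concatenate([proj('side',np.array(p)+[dx,v[0],k+v[1]])[0]-o for p,k,o in obs]),[0,0]); print(dx,r.x.round(1),r.cost)
b=cv2.imread('pics/b.png'); g=b.max(2)<75   # black finger
g[:, 240:]=0
k,_,st,c=cv2.connectedComponentsWithStats(g.astype(np.uint8))
for j in range(1,k):
    if st[j,4]>60: print(st[j,0]/4+340,st[j,1]/4+170,st[j,2]/4,st[j,3]/4,c[j]/4+[340,170])
p=np.array([512.66,-173.4,99.3]); ax=np.array([np.sin(.094),np.cos(.094),0])
print(proj('top',[p+ax*57+[0,0,h] for h in(13,45,80)]),proj('top',[p+ax*42+[0,0,h] for h in(13,45,80)]))
```

```text
[382.83547664 162.56036552] (384.95, 150.0)
[381.66154081 174.90717192] (384.2, 163.5)
[381.25732621 180.7318528 ] (383.3, 170.0)
-10 [16.5 45.4] 0.24357054410180368
0 [-6.5 34. ] 0.5021754134954973
10 [-29.6  22.5] 0.8650654351540286
373.25 215.5 26.75 23.25 [389.05653041 226.29556331]
[[375.66300369 226.01859011]
 [377.39973776 225.8150967 ]
 [379.42593132 225.57766419]] [[381.59662371 226.7122261 ]
 [383.51588893 226.53002604]
 [385.7550183  226.31743247]]
```

The top view puts the offset in height: the tips are about 30 mm higher than reported. I'll probe the knob top gently to confirm.

```bash
for i in 1; do echo '[[[0,0,2,0,0,0,14],[0,0,2,0,0,0,14],[0,0,0,0,0,0,14]]]' | python3 nudge.py|tail -n +2; done; echo '[[[0,0,2,0,0,0,14],[0,0,2,0,0,0,14],[0,0,0,0,0,0,14]]]' | python3 nudge.py|tail -n +2
```

```text
eef_pos: [511.3, -174.0, 45.7]
tool_rot: [-3.141, 0.001, -0.094]
force: [0.6, -0.7, -0.2]
width: 14.4
gripper_force: 0.0
eef_pos: [511.8, -174.2, 42.8]
tool_rot: [3.142, -0.001, -0.094]
force: [-1.8, 2.0, 7.2]
width: 14.0
gripper_force: 3.5
```

Contact comes at reported z≈43.5, where the knob top is really at about 79. The reported height therefore reads about 34 mm low, which matches the cameras. The grip needs a reported z of about 14. I'll raise, open, descend and close.

```bash
echo '[[[0,0,-6,0,0,0,85],[0,0,0,0,0,0,85],[0,0,0,0,0,0,85],[0,0,0,0,0,0,85],[0,0,0,0,0,0,85],[0,0,10,0,0,0,85],[0,0,10,0,0,0,85],[0,0,8,0,0,0,85],[0,0,0,0,0,0,85]]]' | python3 nudge.py; echo '[[[0,0,6,0,0,0,85],[0,0,0,0,0,0,34],[0,0,0,0,0,0,34],[0,0,0,0,0,0,34],[0,0,0,0,0,0,34]]]' | python3 nudge.py
```

```text
clock: 5.45
eef_pos: [510.3, -173.7, 18.4]
tool_rot: [-3.141, 0.003, -0.094]
force: [-0.3, 0.4, 0.4]
width: 84.7
gripper_force: 0.0
clock: 5.95
eef_pos: [511.8, -174.2, 14.4]
tool_rot: [3.142, -0.001, -0.094]
force: [0.6, -0.2, 0.7]
width: 34.1
gripper_force: 0.0
```

Nothing was touched on the way down. Now to close on the knob.

```bash
echo '[[[0,0,0,0,0,0,24],[0,0,0,0,0,0,24],[0,0,0,0,0,0,24]]]' | python3 nudge.py; python3 -c "
from h import *
to(512,-174.5,14)"
```

```text
clock: 6.25
eef_pos: [511.8, -174.7, 14.5]
tool_rot: [3.141, -0.001, -0.095]
force: [-0.4, -1.5, 4.3]
width: 24.5
gripper_force: 29.2
t 6.25 pos [ 511.8 -174.7   14.5] rot [ 3.141e+00 -1.000e-03 -9.500e-02] F [-0.4 -1.5  4.3] M [-0.23  0.17  0.  ] w 24.5 delta tool [ 0.1 -0.2  0.5]
```

It's gripped and well centred. Pull up 9 mm in small steps, then lower 3 mm to tell spring from gum.

```bash
echo '[[[0,0,0,0,0,0,15],[0,0,0,0,0,0,15],[0,0,-2,0,0,0,15],[0,0,-2,0,0,0,15],[0,0,0,0,0,0,15]]]' | python3 nudge.py|sed -n '2p;4,6p'; echo '[[[0,0,-2.5,0,0,0,15],[0,0,-2.5,0,0,0,15],[0,0,0,0,0,0,15],[0,0,0,0,0,0,15]]]' | python3 nudge.py|sed -n '2p;4,6p';echo '[[[0,0,1.5,0,0,0,15],[0,0,1.5,0,0,0,15],[0,0,0,0,0,0,15],[0,0,0,0,0,0,15]]]' | python3 nudge.py|sed -n '2p;4,6p'
```

```text
eef_pos: [511.3, -174.2, 17.9]
force: [0.3, -2.3, -4.2]
width: 23.7
gripper_force: 59.2
eef_pos: [511.1, -173.8, 22.8]
force: [-0.3, -1.1, -7.7]
width: 23.6
gripper_force: 59.2
eef_pos: [511.2, -173.8, 20.0]
force: [-1.2, -0.5, -6.4]
width: 23.8
gripper_force: 59.3
```

Still pulling down (-6.4 N) after I lowered it, so stop 2 has the good spring. Lower it back, release, and go to stop 1.

```bash
echo '[[[0,0,2,0,0,0,15],[0,0,2,0,0,0,15],[0,0,2,0,0,0,15],[0,0,0,0,0,0,15],[0,0,0,0,0,0,85],[0,0,0,0,0,0,85],[0,0,0,0,0,0,85],[0,0,0,0,0,0,85],[0,0,-15,0,0,0,85],[0,0,-25,0,0,0,85],[0,0,-25,0,0,0,85],[0,0,0,0,0,0,85]]]' | python3 nudge.py
python3 - <<'E'
from h import *
to(531,24.7,60)
a=ctrl.get_image('side')
for n in("side",):
    h=cv2.cvtColor(a,cv2.COLOR_BGR2HSV); m=((h[...,0]<8)|(h[...,0]>172))&(h[...,1]>170)&(h[...,2]>90)
    k,_,st,c=cv2.connectedComponentsWithStats(m.astype(np.uint8))
    for j in range(1,k):
        if 15<st[j,4]<400 and 320<c[j][0]<400: print(n,st[j],c[j])
E
```

```text
clock: 8.75
eef_pos: [514.1, -174.8, 82.0]
tool_rot: [3.14, -0.006, -0.094]
force: [-0.1, -1.2, -0.4]
width: 84.7
gripper_force: 0.0
t 8.75 pos [ 514.1 -174.8   82. ] rot [ 3.14  -0.006 -0.094] F [-0.1 -1.2 -0.4] M [-0.01 -0.    0.01] w 84.7 delta tool [  -2.  -200.3   21.7]
side [378 172   9  10  65] [382.07692308 176.6       ]
side [336 199  10  11  87] [340.35632184 204.        ]
```

Knob 2 is back where it was. Moving over knob 1.

```bash
echo '[[[0,-40,0,0,0,0,85],[0,-40,0,0,0,0,85],[0,-40,0,0,0,0,85],[0,-40,0,0,0,0,85],[0,-40,0,0,0,0,85],[0,0,0,0,0,0,85],[0,0,0,0,0,0,85]]]' | python3 nudge.py; python3 -c "
from h import *
to(531,24.7,14)"
```

```text
clock: 9.5
eef_pos: [529.6, 26.3, 78.1]
tool_rot: [3.141, 0.002, -0.091]
force: [0.0, -0.5, 0.5]
width: 85.2
gripper_force: 0.0
t 9.5 pos [529.6  26.3  78.1] rot [ 3.141e+00  2.000e-03 -9.100e-02] F [ 0.  -0.5  0.5] M [-0.07 -0.02 -0.04] w 85.2 delta tool [ 1.6  1.5 64.1]
```

```bash
echo '[[[1.5,1,15,0,0,0.003,85],[0,0,15,0,0,0,85],[0,0,15,0,0,0,85],[0,0,12,0,0,0,85],[0,0,7,0,0,0,85],[0,0,0,0,0,0,34],[0,0,0,0,0,0,34],[0,0,0,0,0,0,34],[0,0,0,0,0,0,34]]]' | python3 nudge.py; echo '[[[0,0,0,0,0,0,24],[0,0,0,0,0,0,24],[0,0,0,0,0,0,24]]]' | python3 nudge.py
```

```text
clock: 10.4
eef_pos: [532.3, 23.9, 15.7]
tool_rot: [-3.141, -0.001, -0.097]
force: [1.1, -0.0, 0.2]
width: 34.1
gripper_force: 0.0
clock: 10.7
eef_pos: [532.2, 23.9, 15.7]
tool_rot: [-3.141, -0.001, -0.097]
force: [-1.3, 0.2, 7.3]
width: 24.5
gripper_force: 28.8
```

Gripped. Pull 9 mm in stages, then ease down 1 mm.

```bash
echo '[[[0,0,0,0,0,0,15],[0,0,0,0,0,0,15],[0,0,-2,0,0,0,15],[0,0,-2,0,0,0,15],[0,0,0,0,0,0,15]]]' | python3 nudge.py|sed -n '2p;4,6p'; echo '[[[0,0,-2.5,0,0,0,15],[0,0,-2.5,0,0,0,15],[0,0,0,0,0,0,15],[0,0,0,0,0,0,15]]]' | python3 nudge.py|sed -n '2p;4,6p';echo '[[[0,0,1,0,0,0,15],[0,0,0,0,0,0,15],[0,0,0,0,0,0,15]]]' | python3 nudge.py|sed -n '2p;4,6p'
```

```text
eef_pos: [531.4, 23.9, 18.8]
force: [-0.5, -0.1, -4.9]
width: 23.7
gripper_force: 59.2
eef_pos: [531.4, 23.9, 24.2]
force: [-0.2, -0.1, -3.9]
width: 23.7
gripper_force: 59.3
eef_pos: [532.2, 23.8, 23.3]
force: [0.6, 0.5, -2.4]
width: 23.8
gripper_force: 59.5
```

The force fell to -2.4 N, which is just the stop's weight, so stop 1 is the gummed one. Pull a little more for pin clearance, then start the slide.

```bash
echo '[[[0,0,-1,0,0,0,15],[0,0,-1,0,0,0,15],[0,0,0,0,0,0,15],[0,0,0.7,0,0,0,15],[0,0,0,0,0,0,15]]]' | python3 nudge.py|sed -n '2p;4,6p'; echo '[[[0,-4,0,0,0,0,15],[0,-6,0,0,0,0,15],[0,-8,0,0,0,0,15],[0,0,0,0,0,0,15]]]' | python3 nudge.py
```

```text
eef_pos: [531.7, 23.9, 24.5]
force: [-0.4, 0.0, -2.2]
width: 23.9
gripper_force: 59.5
clock: 12.8
eef_pos: [533.8, 44.2, 24.4]
tool_rot: [-3.14, -0.0, -0.095]
force: [-0.2, -0.6, -2.3]
width: 23.8
gripper_force: 59.5
```

```bash
echo '[[[0,-10,0,0,0,0,15],[0,-10,0,0,0,0,15],[0,-10,0,0,0,0,15],[0,-10,0,0,0,0,15],[0,-10,0,0,0,0,15],[0,0,0,0,0,0,15]]]' | python3 nudge.py; python3 -c "
from h import *
to(544,155,24.5)"
```

```text
clock: 13.4
eef_pos: [538.6, 94.2, 24.4]
tool_rot: [-3.14, -0.0, -0.094]
force: [0.2, 0.1, -2.6]
width: 23.7
gripper_force: 59.5
t 13.4 pos [538.6  94.2  24.4] rot [-3.14  -0.    -0.094] F [ 0.2  0.1 -2.6] M [-0.   -0.03 -0.06] w 23.7 delta tool [ -0.3 -61.   -0. ]
```

```bash
echo '[[[0,-10,0,0,0,0,15],[0,-10,0,0,0,0,15],[0,-10,0,0,0,0,15],[0,-10,0,0,0,0,15],[0,-10,0,0,0,0,15],[0,-10,0,0,0,0,15],[0,-5,0,0,0,0,15],[0,0,0,0,0,0,15]]]' | python3 nudge.py; echo '[[[0,0,-5,0,0,0,15],[0,0,-15,0,0,0,15],[0,0,-20,0,0,0,15],[0,0,-20,0,0,0,15],[0,0,0,0,0,0,15],[0,0,0,0,0,0,15]]]' | python3 nudge.py
python3 - <<'E'
from h import *
a=ctrl.get_image('side');b=ctrl.get_image('top')
crop(a,230,100,430,300,2,'pics/f1.png');crop(b,200,130,400,330,2,'pics/f2.png')
cv2.imwrite('pics/f.png',np.hstack([cv2.imread('pics/f1.png'),cv2.imread('pics/f2.png')]))
# tray outline from side pixels (c2: 3x, offset 190,165), rim z=22
for p in((202,252),(495,403)): print(at_z('side',(190+p[0]/3-.33,165+p[1]/3-.33),22).round(1))
to(543,331,90)
E
```

```text
clock: 14.2
eef_pos: [544.7, 157.5, 24.4]
tool_rot: [-3.141, -0.0, -0.096]
force: [-0.5, -0.1, -2.8]
width: 23.7
gripper_force: 59.5
clock: 14.8
eef_pos: [544.8, 155.7, 84.6]
tool_rot: [-3.142, -0.001, -0.098]
force: [0.3, 0.4, -3.3]
width: 23.5
gripper_force: 59.5
[619.3 238.1  22. ]
[357.9 245.1  22. ]
t 14.9 pos [543.8 155.8  83.5] rot [ 3.141e+00  2.000e-03 -9.800e-02] F [ 0.  -0.7 -1.7] M [0.01 0.02 0.03] w 23.7 delta tool [ -17.9 -174.3   -6.6]
```

Stop 1 is out and lifted. Carry it over the tray.

```bash
echo '[[[-3,-10,0,0,0,0,15],[-5.5,-21,0,0,0,0,15],[-5.5,-21,0,0,0,0,15],[-5.5,-21,0,0,0,0,15],[-5.5,-21,0,0,0,0,15],[-5.5,-21,0,0,0,0,15],[-5.5,-21,0,0,0,0,15],[-5.5,-21,0,0,0,0,15],[-3,-12,0,0,0,0,15],[0,0,0,0,0,0,15],[0,0,0,0,0,0,15]]]' | python3 nudge.py
python3 - <<'E'
from h import *
to(516,329,50)
b=ctrl.get_image('top');a=ctrl.get_image('side')
crop(a,190,165,360,365,3,'pics/g1.png');cv2.imwrite('pics/top_g.png',b)
E
```

```text
clock: 16.0
eef_pos: [516.6, 327.7, 83.9]
tool_rot: [3.14, 0.0, -0.097]
force: [0.8, 0.1, -2.1]
width: 23.7
gripper_force: 59.5
t 16.0 pos [516.6 327.7  83.9] rot [ 3.14   0.    -0.097] F [ 0.8  0.1 -2.1] M [-0.06 -0.05  0.  ] w 23.7 delta tool [-0.7 -1.3 33.9]
```

```bash
echo '[[[0,0,10,0,0,0,15],[0,0,15,0,0,0,15],[0,0,15,0,0,0,15],[0,0,15,0,0,0,15],[0,0,5,0,0,0,15],[0,0,0,0,0,0,15],[0,0,0,0,0,0,15]]]' | python3 nudge.py
python3 - <<'E'
from h import *
to(516,329,11)
a=ctrl.get_image('side')
crop(a,190,200,370,370,4,'pics/g2.png')
cv2.imwrite('pics/g2.png',cv2.resize(cv2.imread('pics/g2.png'),(635,600)))
E
```

```text
clock: 16.8
eef_pos: [517.1, 328.8, 24.4]
tool_rot: [-3.142, -0.0, -0.097]
force: [0.1, 0.3, -1.7]
width: 23.7
gripper_force: 59.5
t 16.8 pos [517.1 328.8  24.4] rot [-3.142 -0.    -0.097] F [ 0.1  0.3 -1.7] M [ 0.04 -0.02 -0.03] w 23.7 delta tool [-1.1 -0.1 13.4]
```

View pics/g2.png

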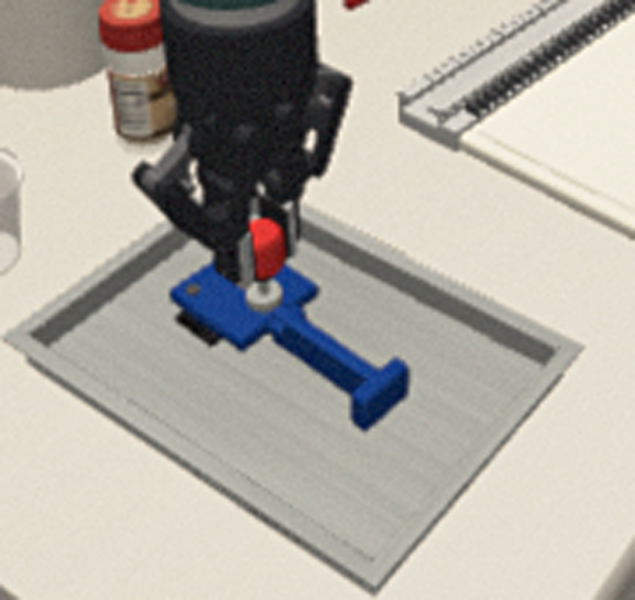

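The stop hangs level and well inside the tray, saddle at (243,305) and blade tip at (380,395). Now I'm lowering it to contact.

```bash
echo '[[[0,0,4,0,0,0,15],[0,0,4,0,0,0,15],[0,0,3,0,0,0,15],[0,0,0,0,0,0,15]]]' | python3 nudge.py|sed -n '2p;4p'; echo '[[[0,0,1,0,0,0,15],[0,0,1,0,0,0,15],[0,0,0,0,0,0,15]]]' | python3 nudge.py|sed -n '2p;4p'; echo '[[[0,0,1,0,0,0,15],[0,0,0,0,0,0,15]]]' | python3 nudge.py|sed -n '2p;4p'
```

```text
eef_pos: [516.4, 328.6, 12.9]
force: [-0.1, -0.0, -2.3]
eef_pos: [516.9, 328.8, 11.4]
force: [-0.1, 0.1, -1.6]
eef_pos: [517.1, 328.8, 10.6]
force: [-0.4, -0.8, -1.2]
```

```bash
echo '[[[0,0,1,0,0,0,15],[0,0,0,0,0,0,15]]]' | python3 nudge.py|sed -n '2p;4p'; echo '[[[0,0,1,0,0,0,15],[0,0,0,0,0,0,15]]]' | python3 nudge.py|sed -n '2p;4p'
```

```text
eef_pos: [517.1, 328.8, 10.0]
force: [-0.4, -0.3, 4.9]
eef_pos: [517.2, 328.8, 9.0]
force: [-1.1, -2.1, 4.6]
```

It's down on the floor. Hold briefly, release, and retract.

```bash
echo '[[[0,0,0,0,0,0,15],[0,0,0,0,0,0,15],[0,0,0,0,0,0,30],[0,0,0,0,0,0,60],[0,0,0,0,0,0,60],[0,0,0,0,0,0,60],[0,0,-10,0,0,0,60],[0,0,-25,0,0,0,60],[0,0,-30,0,0,0,60],[0,0,-30,0,0,0,60],[0,0,0,0,0,0,60],[0,0,0,0,0,0,60]]]' | python3 nudge.py
python3 - <<'E'
from h import *
a=ctrl.get_image('side'); b=cv2.imread('pics/side0.png')
h=cv2.cvtColor(a,cv2.COLOR_BGR2HSV); m=((h[...,0]<8)|(h[...,0]>172))&(h[...,1]>170)&(h[...,2]>90)
k,_,st,c=cv2.connectedComponentsWithStats(m.astype(np.uint8))
for j in range(1,k):
    if 15<st[j,4]<400 and 180<c[j][0]<400: print(st[j],c[j])
# expected knob 1: floor 3 + 53 + ~7 up
print(proj('side',[[517,328.8,63]]))
m=(h[...,0]>105)&(h[...,0]<125)&(h[...,1]>170)&(h[...,2]>60); m[:,:190]=0;m[:230]=0;m[:,320:]=0
ys,xs=np.nonzero(m); print("blue bbox",xs.min(),xs.max(),ys.min(),ys.max())
# model: corners of the stop upright in tray
Rz=Ro.from_euler('z',-.095).as_matrix(); o=np.array([517,328.8,3])+Rz@[28,0,0]
P=np.array([[x,y,z] for x in(-42,20) for y in(-30,30) for z in(12.5,22.5)]+[[x,y,z] for x in(-122,-116) for y in(-18,18) for z in(.5,24)])
q=proj('side',P@Rz.T+o); print("model bbox",q.min(0),q.max(0))
E
```

```text
clock: 19.35
eef_pos: [517.2, 329.1, 104.6]
tool_rot: [-3.14, -0.001, -0.097]
force: [-0.3, -0.4, -0.8]
width: 60.0
gripper_force: 0.0
[378 172   9  10  64] [382.0625   176.671875]
[289 194  12   8  35] [294.4        197.28571429]
[258 269  13  16 169] [263.65088757 276.28994083]
[[262.92698432 274.91616198]]
blue bbox 240 304 276 325
model bbox [236.47388821 270.82921215] [305.59131302 327.09174832]
```

The stop stands upright in the tray, its picture outline matching the model, and knob 2 and the marker are unmoved. Handing in.

```bash
python3 -c "
from cell import ctrl
print(ctrl.finish_job())"
```

```text
the job is handed in; nothing more can be done
None
```

The gummed-up stop was the left one (stop 1): I freed its pin, slid it out of the left end, lifted it off and set it upright in the tray, with stop 2 still locked where it was; the job is handed in at about 19 s, and no verdict came back.

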